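# Unlock the sealing frame and show it to the inspection camera

### The job

The blue two-window sealing frame stands locked in its metal holder: draw the black-handled square lock bolt straight out of the right-hand post, park it in the open notch on that post's side (pointing the same way as before, handle upright) and let it go, then lift the frame out and hold it in the air in front of the inspection camera for a crack check. Show it upright with its long edges level, flat face square to the lens, the frame's middle on the lens axis and 15 cm in front of the lens; finish while still holding it there. Do not touch the camera with robot or frame, and leave the jar, tape roll and garlic bulb beside the work where they are.

Things in the scene. Friction and masses are not known exactly. Their poses are not given: they have to be found in the camera images.
- plate_holder: Fixed aluminium holder; origin: centre of its underside; x away from the robot, y left, z up. Base plate 8 thick; posts at y = +121 (100 high) and y = -121 (171 high), each 34 along y, 37 along x, with a 17 mm slot (x +/-8.5) in which the frame stands, long edge along y, its middle at (0, 0, 74), top edge at z 140. Frame lifts straight up once unbolted.
- bore (a point): Centre of the 13.8 mm square bore through the tall right post, at holder (0, -120, 151.5) mm; axes as the holder. It runs along x through both 10 mm cheeks (x -18.5 to +18.5), over the frame's top edge. The bolt comes out toward -x (robot's side); 42 mm of travel frees it.
- notch (a point): Parking notch on the outer (right, -y) side of the tall post, at holder (0, -178, 146.5) mm; axes as the holder. Channel along x, x -26 to +18.5, 16 mm wide, floor 6 mm below the point, open at the top; flared lips reach 18 mm above the point. The parked bolt's origin belongs at this point.
- lock_bolt: Loose steel bolt, 70 g, black handle. Origin on the shank axis; in the bore it lies at the bore point. Shank 12 x 12 mm along its x, from -36 to +22 (tip at +x). Handle: upright block at x -50 to -34, 14 mm wide in y, z -7 to +45: pinch its upper 25 mm from above across y. It lies level by itself in bore and notch.
- bolt_tip (a point): Middle of the bolt shank's tip face, 22 mm along +x from the bolt's origin; axes as the bolt.
- sealing_frame: Blue plastic frame with two windows, 252 x 132 x 13 mm, about 130 g, loose. Origin: centre of one flat face; x along its length (level), y UP as it stands (132 mm), z the face normal (level). Rims 20 mm wide, a bar between the windows at x -43 to -18. Pinch the top rim from above at mid length across the 13 mm.
- frame_mid (a point): Centre of the sealing frame, 6.5 mm inside the face from the body's origin, 66 mm below the top edge as it stands; axes as the frame.
- lens (a point): Front of the inspection camera's lens, 36 mm across. -x is the direction in which it looks (level), z up. Present the frame's middle at (-150, 0, 0) mm. Height varies, 180 to 240 mm. Camera head 50 wide, 46 high, rod 61 mm behind the lens.
- camera_stand: Fixed camera stand with its camera: base plate 95 x 110 x 14 mm, mostly under the head, upright rod 14 mm thick to z 300, camera head clamped on it. Origin under the rod on the table; axes as the lens.
- chilli_jar: Bystander: jar with red lid standing between holder and camera, 59 mm across, 86 high; origin at the centre of its underside.
- tape_roll: Bystander: roll of brown tape lying flat, 92 mm across, 48 high; origin at the centre of its underside.
- garlic: Bystander: garlic bulb, the one nearest the camera stand, 50 mm, 51 high; origin at its underside.
Mind the look-alikes: they are no part of the job. What is shaped like the lock_bolt but orange or turquoise is not meant.

How it is judged:
By the outcome, as a careful person would: the job done as asked, in the order asked, and still so for the second after the job is handed in, while the arm keeps its last pose, push and grip.
It also fails if it takes over 67 s, if anything falls off the work surface, if the arm or the gripper's body presses on something with over 40 N, if the wrist force passes 120 N, or if a joint passes its speed limit or range.

### The arm

A 6-joint arm with a two-finger parallel gripper is mounted at the origin on a cart in front of the work surface, level with it; the furniture and walls round the work are solid. World frame = base frame: x ahead of the robot, y to its left, z up, the work surface at z = 0. Lengths are in m, angles in rad, forces in N, time in s.
With the tool pointing down it reaches from about 0.4 to 0.825 m from the base axis. Payload 7 kg.
Tool frame: the origin (TCP) lies midway between the tips of the shut fingers; the grasp point (between the pads) lies arm.hold_point_z behind it (arm.hold_point_z is the distance from the TCP to the grasp point, in m); z points along the fingers, y is the line along which they close (so a half turn about z gives the same grasp; the last joint's range is limited). The gripper opens to 88 mm and grips with 3 to 60 N. Pads are 19 mm wide; open, the fingers measure 130 mm over their backs; the gripper's body (78 mm by 193 mm) begins 47 mm behind the grasp point.
Start: joints at [-0.812, 0.359, 0.012, 0, -1.224, -0.288], TCP at [0.306, -0.602, 0.227] pointing down, gripper open.
Joint ranges: [-3.07, 3.07], [-1.43, 2.12], [-1.02, 1.25], [-3.03, 1.67], [-3.05, -0], [-3.03, 3.03]. Speed limits (rad/s): [2.39, 2.39, 3.01, 3.14, 3.14, 3.14].

### API

Orientations are given as [roll, pitch, yaw] about the fixed x, y, z axes, in that order (R = Rz(yaw) Ry(pitch) Rx(roll)).
In Python, from station import arm gives the robot as it stands.
- The arm moves only by the shell command python3 -m crank 'ROWS' [OPENING] [FORCE]. ROWS is JSON, a list that holds one entry, the list of rows, each a list of 4 numbers: the shift along the tool's x, y, z in units of 25 mm (1.0 is 25 mm), then the turn about the tool's z in units of 5 degrees (1.0 is 5 degrees). A call has 1 to 12 rows; each row is the pose to reach, as a shift and turn from the pose commanded when the call began, along the tool's axes at that moment; what a row does not reach only later rows make up. A row lasts 1/8 s, in which the tool goes at most 62.5 mm and 10.7 degrees, less where a joint would pass 70% of its speed; a pose out of reach is approached as far as the arm can. A call with a gripper value outside its range is refused whole. OPENING is the closure, from 0 (fully open) to 1 (shut), set as the call begins (- or left out, the last holds). The fingers move at their own pace and stop on an object; FORCE is the grip in N (left out, the last holds). Time passes only in rows, so rows that repeat a pose let the fingers close. It gives the time, the measured TCP pose, the force, the opening and the grip force at its end, in the units of the state.
- arm.get_state(): the state, without advancing time (a new reading comes with each control period).
- arm.grab_frame(name): name is "side" or "top" or "wrist"; returns (picture, depth): 400x640x3 uint8, red, green, blue; 400x640 float32, m along the optical axis (not along the pixel's ray), 0 where there is no reading.
- arm.get_calibration(name): a dict with "mtx" (3x3 intrinsics, pixels), "R" (3x3) and "t" (3): a world point X has camera coordinates R X + t; the wrist camera has in their place "mount" (4x4, takes a point from camera to tool coordinates, whose origin is the TCP and whose axes are the flange's). Camera axes: x right, y down, z forward; pixel columns grow to the right and rows downward; lengths in m; the calibration is good to about 2 mm. The wrist camera is an equidistant fisheye: a pixel r from the principal point sees the ray r / f radians off the axis. A picture is of the moment at which its call begins: read the wrist's pose just before it. get_calibration takes no time and is no camera call.
- arm.job_done(): hands the job in; it is judged then, once.
Trained networks look in the newest picture that a camera, given by its name, has taken for a name from the list of things; names that differ only in an ending like _2 or _b are one class to them, and where a whole thing is asked for, a point or a joint stands for the part that bears it (a point fixed in the world has none). Each returns a list of dicts, best first, with "score" (0 to 1); they miss things now and then, are a little off and sometimes report something else, mostly with a low value. They report only what shows in the picture. A call takes as long as a camera call. They do not tell look-alikes from the thing itself.
- arm.recognise(thing, camera): "extent" ([left, top, width, height] in pixels, round what is visible of it).
- arm.trace(thing, camera): "mask" (400x640 bool, what is visible of it) and "extent" ([left, top, width, height] in pixels, round what is visible of it).
The state is a dict: "t": time; "q": joint angles; "qd": joint speeds; "joint_efforts": joint torques, N m; "eef_pos": TCP position; "ee_rot": TCP orientation; "force": force on the tool from outside, world axes, zero at the start; "moment": the same for the moment, N m; "width": finger opening in m; "gripper_force": force on a finger pad.
Only numpy, scipy, OpenCV 4.12 (cv2) and the standard library are available. Lean on these libraries where they do the work, as an engineer would, in place of code of your own. Each camera call takes 0.05 s, during which the arm holds its last target. There are 200 camera calls.

## Working session

There is one attempt and no reset: what is moved stays moved. The work goes in short steps, Python scripts to look and compute and a shell command to move; the robot and the scene stay as the last step left them, time stands still between calls to the robot, and variables do not carry over. Pictures are saved under pics/ and viewed, at most 12 in all, crops included, and the job is handed in when it is done.

```bash
ls; mkdir -p pics; python3 - <<'E'
from station import arm
import cv2,numpy as np
s=arm.get_state();print(s['t'],s['eef_pos'],s['ee_rot'],arm.hold_point_z,s['width'])
for n in('top','side'):
    p,d=arm.grab_frame(n);cv2.imwrite(f'pics/{n}0.png',p[:,:,::-1]);np.savez(f'pics/{n}0.npz',p=p,d=d)
    c=arm.get_calibration(n);print(n,c['mtx'].tolist(),c['R'].round(3).tolist(),c['t'].round(3).tolist())
E
```

```text
pics
0.0 [ 0.30589078 -0.60113952  0.22559553] [ 3.13988499e+00 -1.78381662e-04 -2.67095950e+00] 0.0188 0.08746527791993988
top [[496.74788271281517, 0.0, 316.4145533406236], [0.0, 496.74788271281517, 205.34079107755403], [0.0, 0.0, 1.0]] [[0.416, -0.909, -0.006], [-0.812, -0.369, -0.453], [0.409, 0.194, -0.892]] [-0.35, 0.491, 1.615]
side [[510.4078596372743, 0.0, 316.6319062501976], [0.0, 510.4078596372743, 198.84770322037963], [0.0, 0.0, 1.0]] [[-0.995, -0.098, 0.003], [-0.063, 0.614, -0.787], [0.075, -0.783, -0.617]] [0.571, 0.239, 1.374]
```

View pics/top0.png

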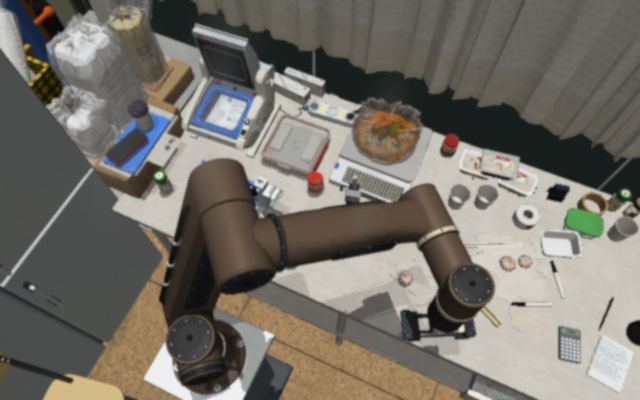

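View pics/side0.png

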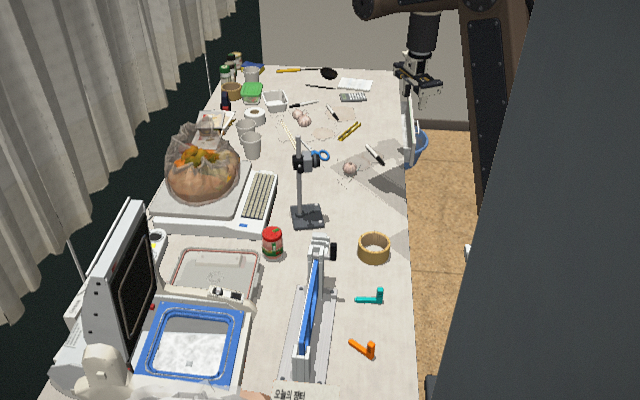

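The side view shows the blue frame in its holder at (312,310), the tall post at (320,245) with the black handle at (333,252), and the camera stand at (305,180). The jar is at (272,240), the tape at (374,248) and the garlic at (349,169). In the top view the arm covers the holder.

```bash
cat > h.py <<'E'
from station import arm
import numpy as np,cv2
def cloud(n,d):
    c=arm.get_calibration(n);v,u=np.mgrid[0:400,0:640];K=c['mtx']
    P=np.stack([(u-K[0,2])/K[0,0]*d,(v-K[1,2])/K[1,1]*d,d],-1)
    return (P-c['t'])@c['R']
def proj(n,X):
    c=arm.get_calibration(n);q=c['R']@np.array(X)+c['t'];q=c['mtx']@q;return q[:2]/q[2]
E
python3 - <<'E'
from h import *
np.set_printoptions(precision=3,suppress=True)
p,d=arm.grab_frame('side')
W=cloud('side',d)
np.savez('pics/s1.npz',p=p,d=d,W=W)
for th in ['plate_holder','lock_bolt','sealing_frame','lens','camera_stand','chilli_jar','tape_roll','garlic']:
    for r in arm.trace(th,'side')[:3]:
        m=r['mask']&(d>0);q=W[m]
        if len(q)==0: print(th,r['score'],r['extent'],'nod');continue
        print(th,round(r['score'],2),r['extent'],len(q),'med',np.median(q,0),'lo',np.percentile(q,3,axis=0),'hi',np.percentile(q,97,axis=0))
        np.save(f'pics/m_{th}_{int(r["extent"][0])}.npy',m)
cv2.imwrite('pics/s1.png',cv2.resize(p[110:390,220:420,::-1],None,fx=2.1,fy=2.1,interpolation=3)) 
E
```

```text
plate_holder 0.79 [280.7, 228.7, 61.7, 158.1] 4285 med [0.56 0.21 0.01] lo [0.52  0.025 0.005] hi [0.624 0.348 0.166]
lock_bolt 0.84 [347.6, 340.5, 26.0, 17.5] 241 med [0.431 0.257 0.015] lo [0.413 0.226 0.001] hi [0.471 0.269 0.054]
lock_bolt 0.62 [359.2, 231.5, 32.4, 31.8] 876 med [ 0.419 -0.078  0.031] lo [ 0.378 -0.13   0.001] hi [ 0.462 -0.042  0.051]
lock_bolt 0.58 [354.7, 291.6, 29.5, 12.5] 257 med [0.422 0.096 0.013] lo [ 0.397  0.073 -0.   ] hi [0.462 0.1   0.053]
sealing_frame 0.67 [295.5, 258.3, 22.4, 96.5] 1065 med [0.57  0.225 0.133] lo [0.562 0.099 0.019] hi [0.581 0.336 0.144]
lens 0.68 [292.1, 150.0, 26.2, 23.2] 421 med [ 0.627 -0.21   0.226] lo [ 0.592 -0.243  0.203] hi [ 0.661 -0.179  0.239]
camera_stand 0.81 [290.1, 139.7, 36.6, 89.8] 1476 med [ 0.636 -0.215  0.034] lo [ 0.584 -0.274  0.007] hi [ 0.671 -0.172  0.271]
camera_stand 0.71 [297.5, 258.7, 16.6, 93.3] 944 med [0.57  0.231 0.138] lo [0.563 0.101 0.027] hi [0.58  0.336 0.144]
chilli_jar 0.79 [262.2, 225.1, 21.3, 36.6] 698 med [ 0.702 -0.036  0.062] lo [ 0.677 -0.074  0.002] hi [ 0.731 -0.024  0.091]
tape_roll 0.91 [361.5, 231.4, 31.4, 33.2] 829 med [ 0.419 -0.072  0.032] lo [ 0.38  -0.128  0.003] hi [ 0.461 -0.042  0.051]
garlic 0.71 [344.2, 158.4, 13.7, 18.8] 162 med [ 0.505 -0.476  0.028] lo [ 0.484 -0.558 -0.001] hi [ 0.527 -0.463  0.044]
```

View pics/s1.png

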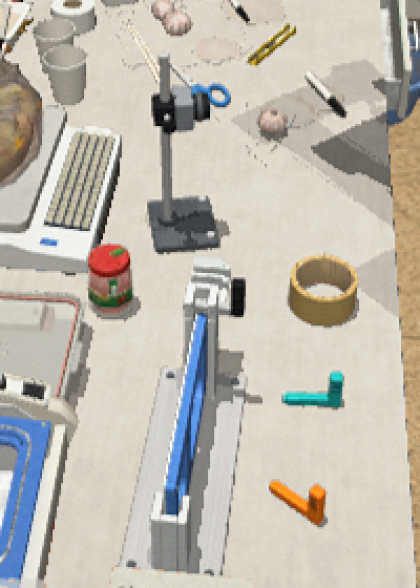

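```bash
python3 - <<'E'
from h import *
np.set_printoptions(precision=4,suppress=True)
f=np.load('pics/s1.npz');p,d,W=f['p'].astype(int),f['d'],f['W']
r,g,b=p[...,0],p[...,1],p[...,2];ok=d>0
# frame top edge
m=ok&(b>r+40)&(b>g+15)&(W[...,2]>.134)&(W[...,2]<.155)&(abs(W[...,0]-.57)<.05)&(W[...,1]>.0)
q=W[m];c=np.median(q,0);u,s,vt=np.linalg.svd(q[:,:2]-q[:,:2].mean(0),full_matrices=False)
print('frame',len(q),q.mean(0),vt[0],'yaw of long',np.degrees(np.arctan(-vt[0][0]/vt[0][1])),q.min(0),q.max(0))
# dark handle
m=ok&(p.max(-1)<75)&(W[...,2]>.13)&(W[...,2]<.22)&(W[...,1]>-.1)&(W[...,1]<.15)&(W[...,0]>.45)&(W[...,0]<.62)
q=W[m];print('handle',len(q),np.median(q,0),np.percentile(q,5,axis=0),np.percentile(q,95,axis=0));v,uu=np.where(m);print(uu.min(),uu.max(),v.min(),v.max())
# tall post
m=ok&(W[...,2]>.155)&(W[...,2]<.185)&(W[...,1]>-.1)&(W[...,1]<.15)&(W[...,0]>.5)&(W[...,0]<.62)&(p.max(-1)>100)
q=W[m];print('post',len(q),np.median(q,0),np.percentile(q,3,axis=0),np.percentile(q,97,axis=0))
# low post top
m=ok&(W[...,2]>.09)&(W[...,2]<.11)&(W[...,1]>.25)&(W[...,1]<.4)&(W[...,0]>.5)&(W[...,0]<.64)&(abs(r-b)<25)
q=W[m];print('lowpost',len(q),np.median(q,0),q.min(0),q.max(0))
# holder base rect
m=ok&(W[...,2]>.004)&(W[...,2]<.013)&(np.load('pics/m_plate_holder_280.npy'))
q=W[m];print('base',cv2.minAreaRect((q[:,:2]*1000).astype(np.float32)))
# head
R=(abs(W[...,0]-.63)<.08)&(abs(W[...,1]+.22)<.08)&ok
m=R&(W[...,2]>.255)&(W[...,2]<.31);print('rod',np.median(W[m],0),m.sum())
m=R&(W[...,2]>.19)&(W[...,2]<.25);q=W[m];print('head',m.sum(),q.min(0),q.max(0),cv2.minAreaRect((q[:,:2]*1000).astype(np.float32)))
t=q[q[:,2]>q[:,2].max()-.006];print(len(t),cv2.minAreaRect((t[:,:2]*1000).astype(np.float32)), t[:,2].mean())
m=R&(W[...,2]>.009)&(W[...,2]<.018);q=W[m];print('standbase',m.sum(),cv2.minAreaRect((q[:,:2]*1000).astype(np.float32)))
E
```

```text
frame 426 [0.571  0.2251 0.1408] [0.0307 0.9995] yaw of long -1.7571080321413453 [0.5624 0.0914 0.1341] [0.5793 0.3392 0.1465]
handle 108 [0.5254 0.0966 0.1787] [0.5188 0.0907 0.1521] [0.5324 0.0995 0.1972]
330 336 243 260
post 346 [0.5653 0.0807 0.1623] [0.5392 0.0162 0.1555] [0.5851 0.1059 0.1741]
lowpost 200 [0.5755 0.3397 0.1001] [0.5569 0.3138 0.0902] [0.5942 0.3492 0.1084]
base ((572.0421142578125, 202.8557891845703), (291.2295227050781, 110.24459075927734), 88.28800201416016)
rod [ 0.6479 -0.218   0.2813] 79
head 490 [ 0.5894 -0.2551  0.194 ] [ 0.6683 -0.1725  0.2491] ((628.644775390625, -219.56097412109375), (80.76759338378906, 68.1929702758789), 32.582244873046875)
7 ((649.0930786132812, -215.96908569335938), (10.263530731201172, 8.279716491699219), 62.63583755493164) 0.24687689498123794
standbase 518 ((627.7553100585938, -225.60025024414062), (95.65968322753906, 114.18283081054688), 14.378313064575195)
```

```bash
cat >> h.py <<'E'
from scipy.spatial.transform import Rotation as Ro
def units(target,yaw_deg=None,pos=None,rot=None):
    s=arm.get_state();pos=s['eef_pos'] if pos is None else pos;rot=s['ee_rot'] if rot is None else rot
    R=Ro.from_euler('xyz',rot).as_matrix();d=R.T@(np.array(target)-pos)/.025
    t=0
    if yaw_deg is not None:
        t=-((yaw_deg-np.degrees(rot[2])+180)%360-180)/5
    return np.round([*d,t],2)
E
python3 - <<'E'
from h import *
print(units([.40,-.15,.33],-181.76),units([.525,.094,.29],-181.76))
c=arm.get_calibration('wrist');print(c['mtx'],c['mount'].round(3))
E
```

```text
[-11.54  14.39  -4.14   5.75] [-20.42  20.82  -2.54   5.75]
[[309.70691629   0.         320.03366585]
 [  0.         309.70691629 200.59702655]
 [  0.           0.           1.        ]] [[ 0.    -0.955 -0.298  0.081]
 [ 1.     0.    -0.    -0.001]
 [ 0.    -0.298  0.955 -0.158]
 [ 0.     0.     0.     1.   ]]
```

```bash
python3 -m crank '[[[-1,1.3,-1.5,0.5],[-2.5,3.1,-3,1.2],[-4,5,-4.1,2],[-5.5,6.9,-4.1,2.8],[-7,8.7,-4.1,3.6],[-8.5,10.6,-4.1,4.4],[-10,12.5,-4.1,5.2],[-11.5,14.4,-4.1,5.75],[-13.5,15.8,-4,5.75],[-15.5,17.2,-4,5.75],[-17.2,18.5,-3.8,5.75],[-18.5,19.5,-3.5,5.75]]]' 0
python3 -m crank '[[[0,0,0,0],[0,0,0,0]]]' 
python3 - <<'E'
from h import *
s=arm.get_state();print(s['eef_pos'],np.degrees(s['ee_rot']),s['q'],s['t'])
print(units([.515,.094,.275],-181.76))
E
```

```text
t: 2.05
eef_pos: [0.4979, 0.0449, 0.3143]
ee_rot: [3.141, 0.001, 3.112]
force: [0.3, 0.4, 0.4]
width: 0.0879
gripper_force: 0.0
t: 2.3
eef_pos: [0.497, 0.0426, 0.3141]
ee_rot: [-3.141, -0.0, 3.111]
force: [-0.8, 0.7, -0.8]
width: 0.0876
gripper_force: 0.0
[0.49703612 0.04263915 0.31407881] [-1.79986283e+02 -1.31201353e-02  1.78258772e+02] [ 4.80296245e-01  1.63314600e-02 -2.19273130e-01  9.96876978e-05
 -1.33550853e+00 -2.08150597e+00] 2.3
[-0.66  2.08  1.56  0.  ]
```

```bash
python3 -m crank '[[[-0.4,1,0.8,0],[-0.66,2.08,1.56,0],[-0.66,2.08,1.56,0],[-0.66,2.08,1.56,0]]]' 
python3 - <<'E'
from h import *
s=arm.get_state();print(s['eef_pos'],np.degrees(s['ee_rot']))
p,d=arm.grab_frame('wrist');cv2.imwrite('pics/w1.png',p[:,:,::-1]);np.savez('pics/w1.npz',p=p,d=d,pos=s['eef_pos'],rot=s['ee_rot'])
print((d>0).mean())
for r in arm.recognise('lock_bolt','wrist')[:3]:print(r)
E
```

```text
t: 2.8
eef_pos: [0.5153, 0.0932, 0.2758]
ee_rot: [3.141, 0.001, 3.11]
force: [-0.3, -0.2, 0.3]
width: 0.0877
gripper_force: 0.0
[0.51529144 0.09324457 0.27584891] [1.79993783e+02 4.66851772e-02 1.78193396e+02]
0.99596875
{'extent': [408.9, 93.6, 42.3, 43.6], 'score': 0.93}
{'extent': [310.5, 194.9, 15.2, 59.3], 'score': 0.73}
{'extent': [306.2, 76.6, 18.1, 51.7], 'score': 0.71}
```

View pics/w1.png

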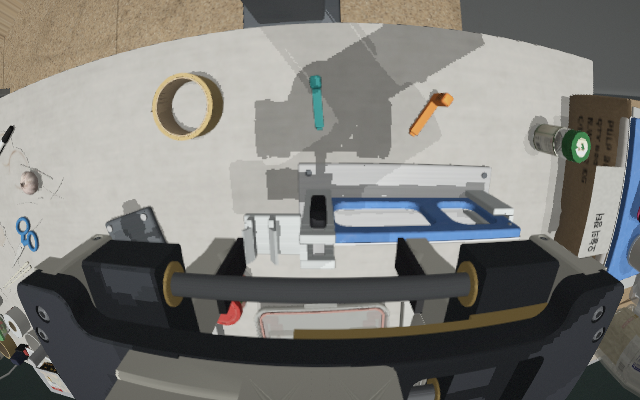

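The wrist view looks down from the robot's side, with world -x at the top of the image. The black handle is at (318,210), the tall post is just below it, the empty notch is at (262,235) and the blue frame runs right along y.

```bash
cat >> h.py <<'E'
def wcloud(d,pos,rot):
    c=arm.get_calibration('wrist');K=c['mtx'];v,u=np.mgrid[0:400,0:640]
    x=(u-K[0,2])/K[0,0];y=(v-K[1,2])/K[1,1];th=np.hypot(x,y);k=np.tan(np.minimum(th,1.5))/np.maximum(th,1e-9)
    P=np.stack([x*k*d,y*k*d,d],-1);M=c['mount'];P=P@M[:3,:3].T+M[:3,3]
    return P@Ro.from_euler('xyz',rot).as_matrix().T+pos
E
python3 - <<'E'
from h import *
np.set_printoptions(precision=4,suppress=True)
f=np.load('pics/w1.npz');p,d=f['p'].astype(int),f['d'];W=wcloud(d,f['pos'],f['rot'])
box=np.zeros_like(d,bool);box[180:250,300:340]=1
m=box&(W[...,2]>.187)&(W[...,2]<.21);q=W[m];print('handle top',len(q),q.mean(0),q.min(0),q.max(0));v,u=np.where(m);print(u.min(),u.max(),v.min(),v.max())
r,g,b=p[...,0],p[...,1],p[...,2]
m=(b>r+40)&(b>g+15)&(W[...,2]>.132)&(W[...,2]<.15)&(abs(W[...,0]-.57)<.05)
q=W[m];u_,s,vt=np.linalg.svd(q[:,:2]-q[:,:2].mean(0),full_matrices=False);print('frame top',len(q),q.mean(0),vt[0],q.min(0),q.max(0))
for name,lo,hi,xx,yy in [('post',.163,.18,(.52,.62),(.06,.13)),('notchlips',.155,.173,(.5,.62),(0,.075)),('notchfloor',.13,.15,(.5,.62),(.0,.075))]:
    m=(W[...,2]>lo)&(W[...,2]<hi)&(W[...,0]>xx[0])&(W[...,0]<xx[1])&(W[...,1]>yy[0])&(W[...,1]<yy[1])&(p.max(-1)>110)
    q=W[m];print(name,len(q),q.mean(0),q.min(0),q.max(0),cv2.minAreaRect((q[:,:2]*1000).astype(np.float32)))
print(d[205:245:4,318], W[236,240:310:4])
for r in arm.trace('tape_roll','wrist')[:1]:
    q=W[r['mask']];q=q[q[:,2]>.04];print('tape',cv2.minEnclosingCircle((q[:,:2]*1000).astype(np.float32)))
cv2.imwrite('pics/w1c.png',cv2.resize(f['p'][150:290,220:420,::-1],None,fx=4,fy=4,interpolation=2))
E
```

```text
handle top 335 [0.5243 0.0907 0.1949] [0.5174 0.0839 0.1871] [0.5333 0.0976 0.1976]
310 326 208 228
frame top 2081 [0.5691 0.2095 0.1389] [-0.0322 -0.9995] [0.5615 0.107  0.132 ] [0.5798 0.3353 0.1421]
post 871 [0.5665 0.087  0.1706] [0.5485 0.071  0.1634] [0.5868 0.1056 0.1731] ((567.4622802734375, 88.36085510253906), (33.162994384765625, 38.095157623291016), 87.25605010986328)
notchlips 679 [0.5653 0.0393 0.162 ] [0.5427 0.0144 0.155 ] [0.5854 0.075  0.173 ] ((564.0027465820312, 44.68846893310547), (60.88859558105469, 42.30705261230469), 89.57270812988281)
notchfloor 1658 [0.5589 0.0464 0.1402] [0.5393 0.0119 0.1314] [0.5843 0.0748 0.1499] ((562.2234497070312, 43.10162353515625), (62.816898345947266, 44.82949447631836), 88.86516571044922)
[0.2672 0.2585 0.2529 0.2536 0.2546 0.255  0.2987 0.289  0.2859 0.2865] [[ 0.6246 -0.0362 -0.0002]
 [ 0.5528  0.0176  0.1641]
 [ 0.5554  0.02    0.1582]
 [ 0.5573  0.023   0.1539]
 [ 0.5636  0.0237  0.1398]
 [ 0.5638  0.028   0.1395]
 [ 0.5635  0.0325  0.1402]
 [ 0.5634  0.0368  0.1407]
 [ 0.554   0.0451  0.1622]
 [ 0.5539  0.049   0.1626]
 [ 0.5639  0.0494  0.1401]
 [ 0.564   0.0536  0.1401]
 [ 0.564   0.0579  0.1403]
 [ 0.5638  0.0621  0.1409]
 [ 0.5638  0.0663  0.1412]
 [ 0.5507  0.073   0.1712]
 [ 0.5507  0.0767  0.1713]
 [ 0.5507  0.0804  0.1716]]
tape ((427.5474548339844, -20.581138610839844), 115.99847412109375)
```

View pics/w1c.png

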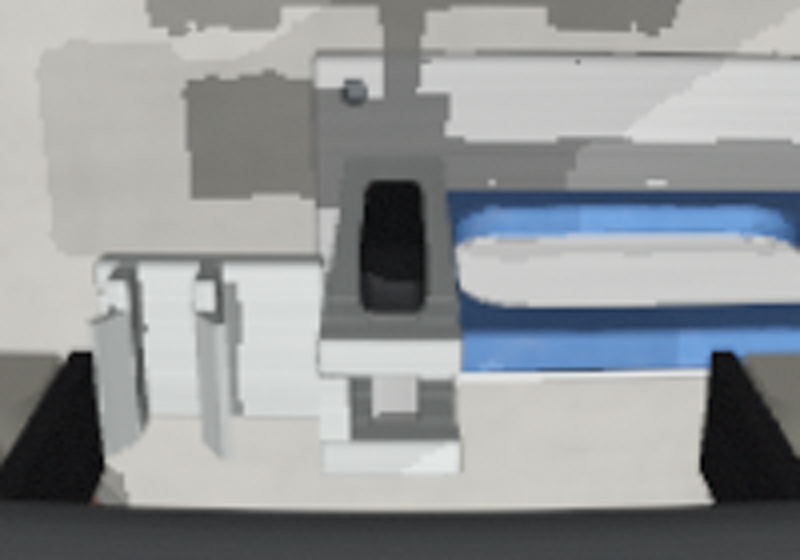

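```bash
python3 -m crank '[[[-0.15,-0.04,1.5,0],[-0.31,-0.08,3,0],[-0.31,-0.08,4,0],[-0.31,-0.08,4.35,0],[-0.31,-0.08,4.35,0],[-0.31,-0.08,4.35,0]]]' 0.55
python3 -m crank '[[[0,0,0,0],[0,0,0,0],[0,0,0,0],[0,0,0,0],[0,0,0,0],[0,0,0,0]]]' 1 30
```

```text
t: 3.7
eef_pos: [0.5237, 0.0921, 0.1677]
ee_rot: [3.141, 0.002, 3.111]
force: [-0.1, 0.5, 0.5]
width: 0.0402
gripper_force: 0.0
t: 4.45
eef_pos: [0.523, 0.0916, 0.1665]
ee_rot: [-3.141, -0.0, 3.111]
force: [-0.6, -3.9, 3.6]
width: 0.0139
gripper_force: 30.0
```

```bash
python3 -m crank '[[[0.3,0,0,0],[0.6,0,0,0],[0.9,0,0,0],[1.2,0,0,0],[1.5,0,0,0],[1.8,0,0,0],[2.1,0,0,0],[2.3,0,0,0],[2.3,0,0,0],[2.3,0,0,0]]]'
```

```text
t: 5.7
eef_pos: [0.4657, 0.0938, 0.1664]
ee_rot: [3.141, 0.0, 3.111]
force: [0.9, 0.8, 0.3]
width: 0.0141
gripper_force: 30.0
```

```bash
python3 -m crank '[[[0,0,-0.6,0],[0,-0.3,-1.3,0],[0,-1,-1.3,0],[0,-1.7,-1.3,0],[0,-2.32,-1.3,0],[-0.6,-2.32,-1.3,0],[-1.2,-2.32,-1.3,0],[-1.8,-2.32,-1.3,0],[-2.2,-2.32,-1.3,0],[-2.3,-2.32,-1.3,0],[-2.3,-2.32,-1.3,0],[-2.3,-2.32,-1.3,0]]]'
python3 - <<'E'
from h import *
np.set_printoptions(precision=4,suppress=True)
s=arm.get_state();print(s['eef_pos'],np.degrees(s['ee_rot']))
p,d=arm.grab_frame('wrist');np.savez('pics/w2.npz',p=p,d=d,pos=s['eef_pos'],rot=s['ee_rot'])
cv2.imwrite('pics/w2c.png',cv2.resize(p[170:290,240:400,::-1],None,fx=5,fy=5,interpolation=2))
W=wcloud(d,s['eef_pos'],s['ee_rot'])
for v in (236,242,248):
  print(v);print(W[v,296:350:2])
E
```

```text
t: 7.2
eef_pos: [0.5208, 0.034, 0.1989]
ee_rot: [3.141, -0.0, 3.111]
force: [0.1, -0.5, -0.7]
width: 0.0137
gripper_force: 30.0
[0.5208 0.034  0.1989] [179.9946  -0.0051 178.2384]
236
[[ 0.5978  0.0007 -0.0007]
 [ 0.5984  0.0032 -0.002 ]
 [ 0.5976  0.0059 -0.    ]
 [ 0.598   0.0083 -0.0009]
 [ 0.5986  0.0108 -0.002 ]
 [ 0.5982  0.0134 -0.0009]
 [ 0.5983  0.0159 -0.0009]
 [ 0.5165  0.0275  0.1844]
 [ 0.5154  0.0288  0.1871]
 [ 0.5156  0.03    0.1867]
 [ 0.5152  0.0312  0.1877]
 [ 0.5152  0.0324  0.1879]
 [ 0.5154  0.0336  0.1873]
 [ 0.5155  0.0348  0.1873]
 [ 0.5152  0.036   0.188 ]
 [ 0.5155  0.0372  0.1874]
 [ 0.5157  0.0384  0.1871]
 [ 0.517   0.0396  0.1843]
 [ 0.5992  0.0462 -0.001 ]
 [ 0.5995  0.0487 -0.0015]
 [ 0.5994  0.0512 -0.0011]
 [ 0.5993  0.0537 -0.0006]
 [ 0.5999  0.0563 -0.0018]
 [ 0.5968  0.0584  0.0055]
 [ 0.5963  0.0608  0.0068]
 [ 0.596   0.0632  0.0077]
 [ 0.5963  0.0657  0.0073]]
242
[[0.5093 0.0211 0.2083]
 [0.5092 0.0222 0.2085]
 [0.5096 0.0232 0.2078]
 [0.5113 0.0239 0.2042]
 [0.5113 0.025  0.2043]
 [0.5115 0.0261 0.2038]
 [0.5182 0.0264 0.1896]
 [0.5163 0.027
[... 419 characters left out ...]
[0.5097 0.0475 0.2091]
 [0.51   0.0486 0.2087]]
248
[[0.5096 0.0215 0.215 ]
 [0.5093 0.0226 0.2155]
 [0.511  0.0233 0.2122]
 [0.5114 0.0243 0.2113]
 [0.511  0.0254 0.2122]
 [0.5109 0.0265 0.2126]
 [0.517  0.0268 0.2   ]
 [0.5163 0.028  0.2015]
 [0.5153 0.0292 0.2037]
 [0.5156 0.0303 0.2031]
 [0.5153 0.0314 0.2038]
 [0.5156 0.0325 0.2033]
 [0.5164 0.0336 0.2018]
 [0.5159 0.0347 0.2029]
 [0.5158 0.0358 0.2032]
 [0.5157 0.0369 0.2034]
 [0.5159 0.038  0.203 ]
 [0.5169 0.0391 0.2011]
 [0.5177 0.0403 0.1996]
 [0.5116 0.041  0.212 ]
 [0.5114 0.042  0.2126]
 [0.5114 0.0431 0.2126]
 [0.5118 0.0441 0.2119]
 [0.5099 0.0449 0.2158]
 [0.5106 0.046  0.2144]
 [0.5105 0.047  0.2146]
 [0.5102 0.048  0.2154]]
```

View pics/w2c.png

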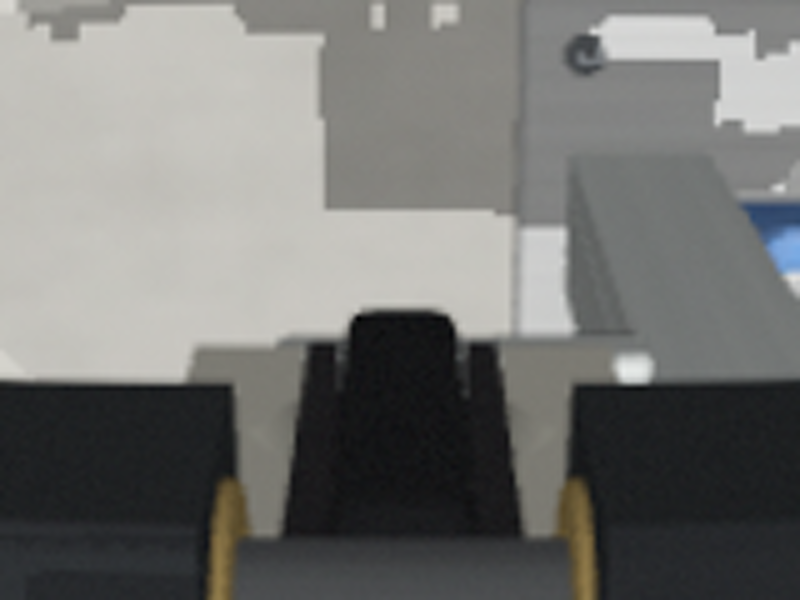

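```bash
python3 -m crank '[[[0,-0.04,0.2,0],[0,-0.04,0.5,0],[0,-0.04,0.8,0],[0,-0.04,1.0,0],[0,-0.04,1.2,0],[0,-0.04,1.2,0],[0,-0.04,1.2,0]]]'
```

```text
t: 8.12
eef_pos: [0.5213, 0.033, 0.1689]
ee_rot: [-3.142, 0.0, 3.111]
force: [-0.2, 0.9, -0.6]
width: 0.0137
gripper_force: 30.0
```

```bash
python3 -m crank '[[[0,0,0.1,0],[0,0,0.2,0],[0,0,0.28,0],[0,0,0.28,0],[0,0,0.28,0]]]'
```

```text
t: 8.75
eef_pos: [0.5212, 0.033, 0.1618]
ee_rot: [3.142, 0.0, 3.111]
force: [-0.3, -0.2, 0.6]
width: 0.0134
gripper_force: 30.0
```

```bash
python3 -m crank '[[[0,0,0.03,0],[0,0,0.05,0],[0,0,0.05,0],[0,0,0.05,0]]]'; python3 -m crank '[[[0,0,0,0],[0,0,0,0],[0,0,0,0],[0,0,0,0]]]' 0.65; python3 -m crank '[[[0,0,-0.5,0],[0,0,-1.5,0],[0,0,-3,0],[0,0,-4,0],[0,0,-4,0],[0,0,-4,0]]]'
python3 - <<'E'
from h import *
np.set_printoptions(precision=4,suppress=True)
s=arm.get_state();print(s['eef_pos'],np.degrees(s['ee_rot']))
p,d=arm.grab_frame('wrist');np.savez('pics/w3.npz',p=p,d=d,pos=s['eef_pos'],rot=s['ee_rot'])
cv2.imwrite('pics/w3c.png',cv2.resize(p[170:290,240:400,::-1],None,fx=5,fy=5,interpolation=2))
W=wcloud(d,s['eef_pos'],s['ee_rot'])
m=(p.max(-1)<80)&(W[...,2]>.18)&(W[...,2]<.2)&(abs(W[...,0]-.523)<.02)&(abs(W[...,1]-.033)<.02)
q=W[m];print(len(q),q.min(0),q.max(0),q.mean(0))
p,d=arm.grab_frame('side');cv2.imwrite('pics/s3.png',cv2.resize(p[220:300,260:380,::-1],None,fx=6,fy=6,interpolation=2))
E
```

```text
t: 9.25
eef_pos: [0.5212, 0.0329, 0.1617]
ee_rot: [3.142, 0.001, 3.111]
force: [-5.1, 0.9, 10.8]
width: 0.014
gripper_force: 30.0
t: 9.75
eef_pos: [0.5211, 0.0329, 0.1604]
ee_rot: [-3.141, -0.0, 3.111]
force: [-0.9, -0.4, -0.2]
width: 0.031
gripper_force: 0.0
t: 10.5
eef_pos: [0.5209, 0.0329, 0.2606]
ee_rot: [3.141, -0.0, 3.11]
force: [-0.9, 0.2, -0.5]
width: 0.0307
gripper_force: 0.0
[0.5209 0.0329 0.2606] [179.9832  -0.0016 178.2159]
357 [0.5155 0.0249 0.1801] [0.5302 0.0389 0.1932] [0.5218 0.0322 0.1899]
```

View pics/w3c.png

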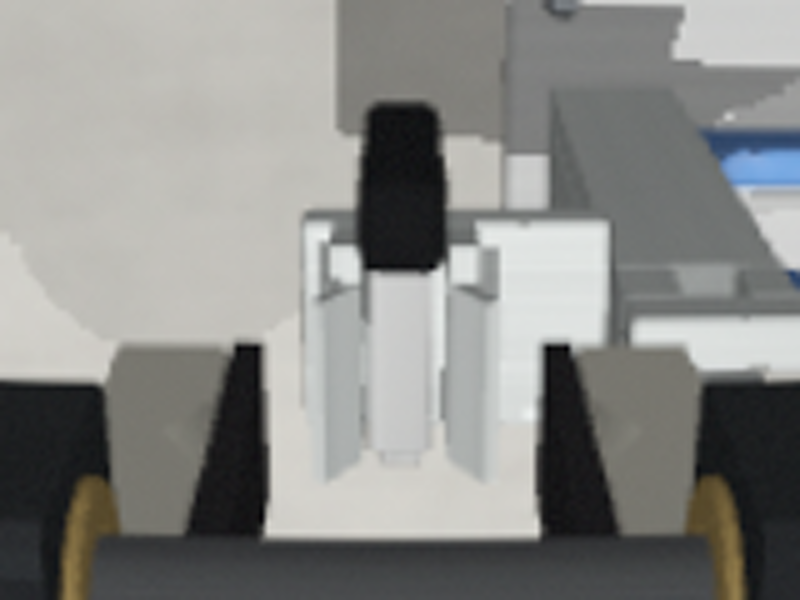

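View pics/s3.png

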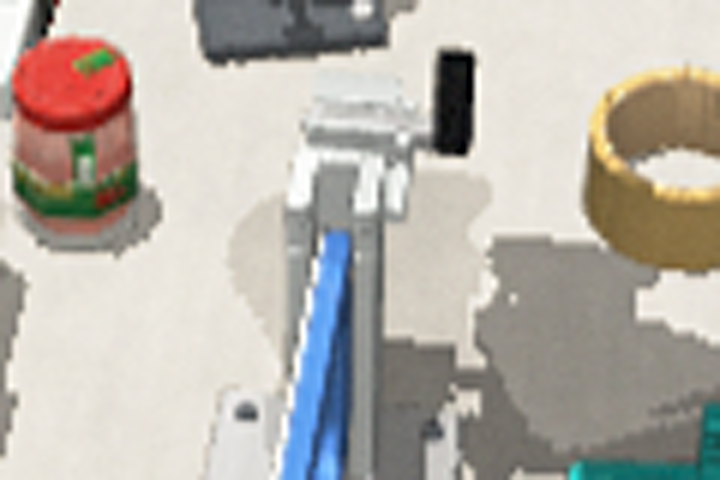

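The bolt lies in the notch, level and handle upright. Next I'll check the lens pose with the top view and work out the moves to the frame.

```bash
python3 - <<'E'
from h import *
np.set_printoptions(precision=4,suppress=True)
print(units([.571,.2115,.22],-91.8),units([.571,.2115,.111],-91.8))
T=np.load('pics/top0.npz')
for n,f in(('top',T),('side',np.load('pics/side0.npz')),('side1',np.load('pics/s1.npz'))):
    p,d=f['p'],f['d'];W=cloud(n[:4].replace('top','top'),d) if n!='top' else cloud('top',d)
    R=(abs(W[...,0]-.63)<.09)&(abs(W[...,1]+.22)<.09)&(d>0)
    for nm,lo,hi in(('rod',.262,.299),('head',.185,.252),('base',.008,.018)):
        m=R&(W[...,2]>lo)&(W[...,2]<hi);q=W[m]
        if len(q)>5:
            print(n,nm,len(q),np.median(q,0),cv2.minAreaRect((q[:,:2]*1000).astype(np.float32)),np.percentile(q[:,2],[2,98]))
    m=R&(W[...,2]>.19)&(W[...,2]<.255)
    q=W[m];ex=np.array([np.cos(.25),np.sin(.25)]);a=q[:,:2]@ex;b=q[:,:2]@np.array([-ex[1],ex[0]])
    for lo in np.arange(a.min(),a.max(),.008):
        k=(a>=lo)&(a<lo+.008)
        if k.sum()>3:print(round(lo,3),k.sum(),'b',np.percentile(b[k],[3,97]),'z',np.percentile(q[k,2],[3,97]))
    v,u=np.where(m);cv2.imwrite(f'pics/L{n}.png',cv2.resize(p[v.min()-25:v.max()+30,u.min()-15:u.max()+20,::-1],None,fx=8,fy=8,interpolation=2))
a,b=cv2.imread('pics/Ltop.png'),cv2.imread('pics/Lside1.png');h=max(a.shape[0],b.shape[0])
o=np.zeros((h,a.shape[1]+b.shape[1],3),np.uint8);o[:a.shape[0],:a.shape[1]]=a;o[:b.shape[0],a.shape[1]:]=b
s=min(1,790/o.shape[1],590/h);cv2.imwrite('pics/L.png',cv2.resize(o,None,fx=s,fy=s))
E
```

```text
[ -1.79   7.21   1.59 -18.  ] [ -1.8    7.21   5.95 -18.  ]
top rod 26 [ 0.6443 -0.2258  0.2815] ((646.00048828125, -224.28890991210938), (9.92300796508789, 12.389290809631348), 10.751849174499512) [0.2626 0.2969]
top head 292 [ 0.6262 -0.227   0.2314] ((627.8695678710938, -221.29737854003906), (73.1732177734375, 62.599456787109375), 30.966964721679688) [0.2114 0.2426]
0.515 17 b [-0.3827 -0.3618] z [0.2199 0.2352]
0.523 31 b [-0.3948 -0.3586] z [0.2199 0.2402]
0.531 31 b [-0.3985 -0.3565] z [0.2146 0.2385]
0.539 52 b [-0.4008 -0.3534] z [0.2047 0.2394]
0.547 35 b [-0.4007 -0.3543] z [0.2289 0.2412]
0.555 32 b [-0.3998 -0.3562] z [0.2308 0.2383]
0.563 31 b [-0.3929 -0.3329] z [0.2119 0.2522]
0.571 39 b [-0.394  -0.3321] z [0.2157 0.247 ]
0.579 17 b [-0.3936 -0.3356] z [0.2207 0.2328]
0.587 8 b [-0.3894 -0.3602] z [0.223  0.2344]
side rod 56 [ 0.648  -0.2177  0.2815] ((648.3865966796875, -218.90948486328125), (11.499652862548828, 19.000713348388672), 3.7253942489624023) [0.2638 0.2979]
side head 492 [ 0.63   -0.2099  0.2265] ((627.3412475585938, -217.89149475097656), (79.6673126220703
[... 924 characters left out ...]
0.76759338378906, 68.1929702758789), 32.582244873046875) [0.1976 0.2423]
side1 base 530 [ 0.6243 -0.2135  0.0153] ((633.9237060546875, -224.01898193359375), (132.43215942382812, 114.18283081054688), 14.378313064575195) [0.009  0.0178]
0.515 38 b [-0.3816 -0.3564] z [0.2015 0.2325]
0.523 33 b [-0.3785 -0.3529] z [0.202 0.236]
0.531 34 b [-0.3784 -0.3542] z [0.2057 0.2363]
0.539 64 b [-0.3936 -0.3467] z [0.1968 0.2393]
0.547 59 b [-0.3981 -0.3462] z [0.1977 0.2398]
0.555 57 b [-0.3929 -0.3489] z [0.1967 0.2386]
0.563 55 b [-0.3931 -0.3296] z [0.2088 0.2485]
0.571 66 b [-0.373 -0.327] z [0.2084 0.2529]
0.579 59 b [-0.3888 -0.3323] z [0.2041 0.249 ]
0.587 35 b [-0.3883 -0.3573] z [0.2013 0.2324]
```

View pics/L.png

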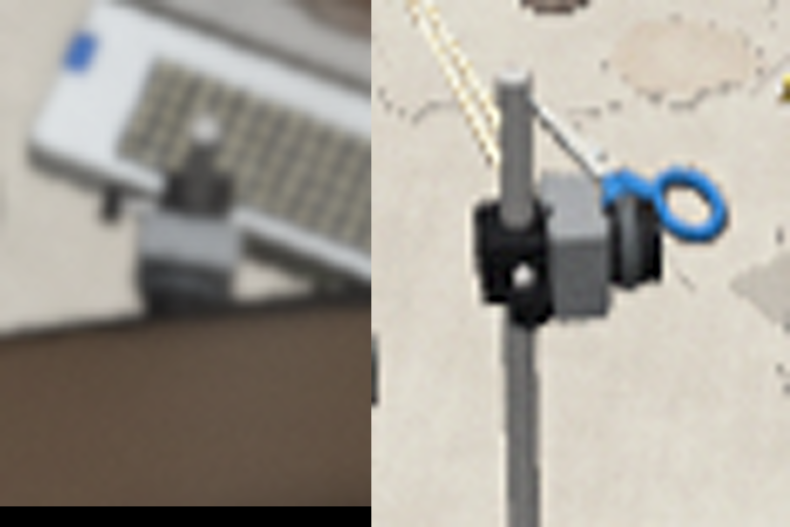

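```bash
python3 -m crank '[[[0,0,-2,0],[0,-0.8,-4,0],[-0.8,-2.4,-5.4,0],[-1.6,-4.2,-5.6,0],[-2.5,-6,-5.6,0],[-3.4,-7.8,-5.6,0],[-4.2,-9.2,-5.6,0],[-4.7,-10,-5.6,0],[-4.7,-10,-5.6,0],[-4.7,-10,-5.6,0],[-4.7,-10,-5.6,0]]]'
python3 - <<'E'
from h import *
np.set_printoptions(precision=4,suppress=True)
s=arm.get_state();print(s['eef_pos'],np.degrees(s['ee_rot']))
p,d=arm.grab_frame('wrist');np.savez('pics/w4.npz',p=p,d=d,pos=s['eef_pos'],rot=s['ee_rot'])
W=wcloud(d,s['eef_pos'],s['ee_rot']);cv2.imwrite('pics/w4.png',cv2.resize(p[60:300,170:470,::-1],None,fx=2.5,fy=2.5,interpolation=2))
R=(abs(W[...,0]-.62)<.1)&(abs(W[...,1]+.22)<.1)
for nm,lo,hi in(('rodtop',.28,.31),('headtop',.228,.252),('base',.009,.019)):
    m=R&(W[...,2]>lo)&(W[...,2]<hi);q=W[m];v,u=np.where(m)
    print(nm,len(q),np.median(q,0),cv2.minAreaRect((q[:,:2]*1000).astype(np.float32)),u.min(),u.max(),v.min(),v.max())
    np.save(f'pics/q_{nm}.npy',q)
E
```

```text
t: 11.98
eef_pos: [0.6306, -0.2198, 0.4009]
ee_rot: [-3.142, 0.0, 3.112]
force: [-0.8, -0.0, -0.0]
width: 0.0309
gripper_force: 0.0
[ 0.6306 -0.2198  0.4009] [-179.999     0.0211  178.2783]
rodtop 268 [ 0.647  -0.2219  0.2993] ((649.3480224609375, -221.81556701660156), (14.165785789489746, 13.211885452270508), 1.2721322774887085) 312 326 207 227
headtop 1988 [ 0.6263 -0.2287  0.2342] ((628.3844604492188, -227.67124938964844), (75.60658264160156, 51.20842361450195), 10.688399314880371) 289 337 145 213
base 1799 [ 0.6073 -0.2086  0.014 ] ((627.4462280273438, -227.9874267578125), (95.5875015258789, 110.55154418945312), 13.660868644714355) 280 351 118 171
```

View pics/w4.png

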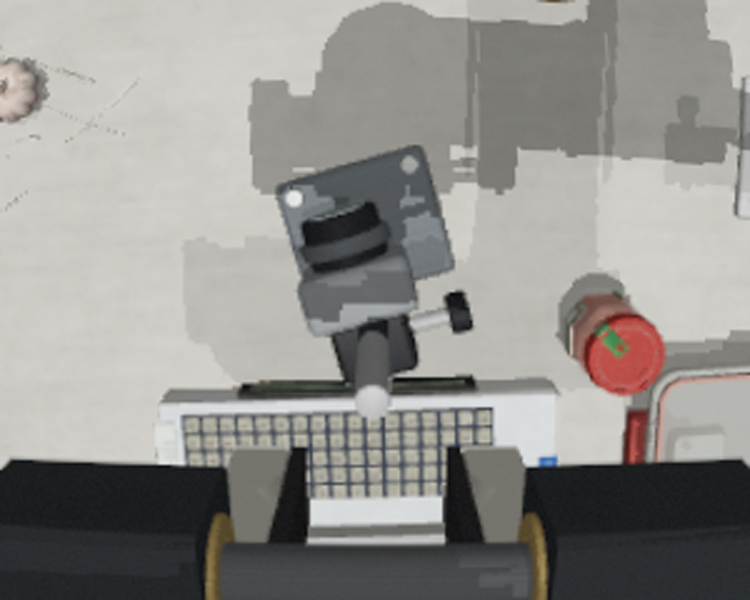

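```bash
python3 - <<'E'
from h import *
np.set_printoptions(precision=4,suppress=True)
q=np.load('pics/q_headtop.npy');h,e=np.histogram(q[:,2],np.arange(.228,.253,.001));print(h,e[0])
b=np.load('pics/q_base.npy')
for a in np.arange(12,17,.5):
    c,s=np.cos(np.radians(a)),np.sin(np.radians(a));X=b[:,0]*c+b[:,1]*s;Y=-b[:,0]*s+b[:,1]*c
    print(a,np.round(np.percentile(X,[.5,99.5]),4),np.round(np.percentile(Y,[.5,99.5]),4),np.ptp(np.percentile(X,[.5,99.5])),np.ptp(np.percentile(Y,[.5,99.5])))
print(units([.57,.19,.40],-91.8),units([.571,.2115,.22],-91.8),units([.571,.2115,.111],-91.8))
E
```

```text
[146 300 250  98  86  89 213 410 289  61   4   3   2   4   2   2   3   3
   5   2   2   8   5   1] 0.228
12.0 [0.5185 0.6111] [-0.4085 -0.2987] 0.09263968209414764 0.10987366868081427
12.5 [0.5157 0.6084] [-0.4131 -0.3037] 0.09265555419072313 0.10939041967737329
13.0 [0.5129 0.6055] [-0.4178 -0.3087] 0.0925643315669179 0.10917803429359396
13.5 [0.5099 0.6025] [-0.4225 -0.3136] 0.09261416010624801 0.10893220554946542
14.0 [0.507  0.5997] [-0.4273 -0.3185] 0.09274728838189239 0.10875403506800918
14.5 [0.5038 0.5968] [-0.4319 -0.3232] 0.09302891019273352 0.10870678118811683
15.0 [0.5004 0.5938] [-0.4367 -0.3281] 0.09333915278640159 0.10858078590871484
15.5 [0.497  0.5907] [-0.4414 -0.3327] 0.09370932232123441 0.10869847823186629
16.0 [0.4935 0.5876] [-0.4462 -0.3373] 0.09410221528738527 0.10890465273382749
16.5 [0.4898 0.5844] [-0.4508 -0.3418] 0.09463622277122086 0.10899345422408652
[  2.92  16.31   0.04 -17.98] [  2.91  17.17   7.24 -17.98] [  2.91  17.17  11.6  -17.98]
```

```bash
python3 -m crank '[[[0.3,1.5,0,-1.5],[0.6,3.2,0,-3.5],[1,5,0,-5.5],[1.4,6.8,0,-7.5],[1.7,8.6,0,-9.5],[2,10.4,0,-11.5],[2.3,12.2,0,-13.5],[2.6,14,0,-15.5],[2.8,15.6,0.5,-17],[2.91,16.7,2,-17.98],[2.91,17.17,4,-17.98],[2.91,17.17,5,-17.98]]]' 0.3
python3 - <<'E'
from h import *
np.set_printoptions(precision=4,suppress=True)
s=arm.get_state();print(s['eef_pos'],np.degrees(s['ee_rot']))
p,d=arm.grab_frame('wrist');W=wcloud(d,s['eef_pos'],s['ee_rot']);p=p.astype(int)
r,g,b=p[...,0],p[...,1],p[...,2]
m=(b>r+40)&(b>g+15)&(W[...,2]>.132)&(W[...,2]<.15)&(abs(W[...,0]-.57)<.05)&(W[...,1]<.36)
q=W[m];u_,_,vt=np.linalg.svd(q[:,:2]-q[:,:2].mean(0),full_matrices=False);print('frame top',len(q),q.mean(0),vt[0],q.min(0),q.max(0))
print(units([.571,.2115,.22],-91.8),units([.571,.2115,.111],-91.8))
E
```

```text
t: 13.52
eef_pos: [0.5697, 0.2118, 0.273]
ee_rot: [3.139, -0.001, -1.601]
force: [0.8, 1.1, 0.3]
width: 0.0611
gripper_force: 0.0
[0.5697 0.2118 0.273 ] [179.8595  -0.0581 -91.7529]
frame top 2233 [0.57   0.1861 0.1399] [0.031  0.9995] [0.5623 0.085  0.1366] [0.5782 0.3075 0.1424]
[-0.03 -0.1   2.02  0.  ] [-0.04 -0.12  6.38  0.  ]
```

```bash
python3 -m crank '[[[0,-0.04,1.5,0],[0,-0.04,3,0],[0,-0.04,4.5,0],[0,-0.04,5.6,0],[0,-0.04,6.2,0],[0,-0.04,6.4,0],[0,-0.04,6.4,0],[0,-0.04,6.4,0]]]'; python3 -m crank '[[[0,0,0,0],[0,0,0,0],[0,0,0,0],[0,0,0,0],[0,0,0,0],[0,0,0,0],[0,0,0,0]]]' 1 45
```

```text
t: 14.58
eef_pos: [0.573, 0.2111, 0.1168]
ee_rot: [-3.14, 0.001, -1.603]
force: [0.6, 0.5, 0.5]
width: 0.061
gripper_force: 0.0
t: 15.45
eef_pos: [0.5724, 0.2107, 0.1155]
ee_rot: [3.142, -0.0, -1.604]
force: [1.1, 0.5, -0.8]
width: 0.0123
gripper_force: 45.0
```

```bash
python3 -m crank '[[[0,0,0,0],[0,0,0,0],[0,0,0.1,0],[0,0,0.18,0],[0,0,0.18,0],[0,0,0.18,0]]]' 0.7; python3 -m crank '[[[0,0,0,0],[0,0,0,0],[0,0,0,0],[0,0,0,0],[0,0,0,0]]]' 1 50; python3 -m crank '[[[0,0,-0.2,0],[0,0,-0.5,0],[0,0,-1,0],[0,0,-1.5,0],[0,0,-2,0],[0,0,-2,0]]]'
```

```text
t: 16.2
eef_pos: [0.5725, 0.2107, 0.111]
ee_rot: [3.142, -0.0, -1.603]
force: [-0.9, -0.1, 0.4]
width: 0.0263
gripper_force: 0.0
t: 16.82
eef_pos: [0.5724, 0.2107, 0.1111]
ee_rot: [-3.142, 0.0, -1.604]
force: [-0.5, 0.6, 0.1]
width: 0.0127
gripper_force: 50.0
t: 17.58
eef_pos: [0.5731, 0.2111, 0.1627]
ee_rot: [-3.14, 0.002, -1.603]
force: [0.1, 0.9, -1.7]
width: 0.0125
gripper_force: 50.0
```

```bash
python3 -m crank '[[[0,0,-1.2,0],[0,0,-3,0],[0,0,-5,0],[0,0.4,-6.4,0],[0,1.4,-6.8,0],[0.5,2.8,-6.8,0],[1.5,4,-6.8,0],[3,4.6,-6.8,0],[4.8,4.8,-6.8,0],[6.6,4.8,-6.8,0],[8.4,4.8,-6.8,0],[10,4.8,-6.8,0]]]'
python3 - <<'E'
from h import *
s=arm.get_state();print(s['eef_pos'],np.degrees(s['ee_rot']),s['width'])
print(units([.443,-.2738,.31],-75.9),units([.443,-.2738,.2505],-75.9))
E
```

```text
t: 19.08
eef_pos: [0.4437, -0.0367, 0.3309]
ee_rot: [-3.142, 0.0, -1.604]
force: [1.1, 0.3, -0.3]
width: 0.0127
gripper_force: 50.0
[ 0.44373142 -0.03666892  0.33093232] [-1.79997474e+02  1.47027341e-02 -9.18749241e+01] 0.012739419403063975
[ 9.48 -0.28  0.83 -3.19] [ 9.48 -0.28  3.21 -3.19]
```

```bash
python3 -m crank '[[[1.2,0,0,-0.3],[2.8,-0.1,0,-0.8],[4.4,-0.1,0,-1.3],[6,-0.2,0,-1.9],[7.4,-0.25,0.3,-2.5],[8.6,-0.28,1,-3],[9.3,-0.28,1.8,-3.19],[9.48,-0.28,2.5,-3.19],[9.48,-0.28,3,-3.19],[9.48,-0.28,3.21,-3.19],[9.48,-0.28,3.21,-3.19],[9.48,-0.28,3.21,-3.19]]]'
python3 - <<'E'
from h import *
np.set_printoptions(precision=4,suppress=True)
s=arm.get_state();print(s['eef_pos'],np.degrees(s['ee_rot']),s['width'])
for n in('side','top','wrist'):
    p,d=arm.grab_frame(n);np.savez(f'pics/f_{n}.npz',p=p,d=d,pos=s['eef_pos'],rot=s['ee_rot'])
    W=wcloud(d,s['eef_pos'],s['ee_rot']) if n=='wrist' else cloud(n,d)
    P=p.astype(int);r,g,b=P[...,0],P[...,1],P[...,2]
    m=(d>0)&(b>r+30)&(b>g+10)&(abs(W[...,0]-.443)<.09)&(abs(W[...,1]+.274)<.16)&(W[...,2]>.1)&(W[...,2]<.35)
    q=W[m];print(n,len(q))
    if len(q)<50: continue
    c=q.mean(0);_,sv,vt=np.linalg.svd(q-c,full_matrices=False);print('c',c,'n',vt[2],np.degrees(np.arctan2(vt[2][1],vt[2][0])),np.percentile(q,1,axis=0),np.percentile(q,99,axis=0))
    a=np.radians(14.1);e=np.array([-np.sin(a),np.cos(a)]);L=q[:,:2]@e;print('along',L.min(),L.max(),'z',q[:,2].min(),q[:,2].max(),'lens along',np.array([.5884,-.237])@e)
p=np.load('pics/f_side.npz')['p'];cv2.imwrite('pics/f_side.png',cv2.resize(p[90:300,220:460,::-1],None,fx=2.8,fy=2.8,interpolation=2))
E
```

```text
t: 20.58
eef_pos: [0.444, -0.2722, 0.2516]
ee_rot: [-3.141, -0.001, -1.325]
force: [0.6, -0.1, -1.6]
width: 0.0128
gripper_force: 50.0
[ 0.444  -0.2722  0.2516] [-179.9381   -0.0401  -75.8909] 0.012845507616752013
side 435
c [ 0.4331 -0.2285  0.2209] n [-0.9687 -0.2482  0.0031] -165.6266015139261 [ 0.4085 -0.377   0.1582] [ 0.4728 -0.1469  0.2848]
along -0.48575114148724935 -0.23922367324249 z 0.15628199641979199 0.28618465927724673 lens along -0.3732027405573806
top 608
c [ 0.4434 -0.2811  0.2351] n [0.9694 0.2456 0.0033] 14.218319778478689 [ 0.4086 -0.3928  0.1606] [ 0.4768 -0.1565  0.2887]
along -0.4986054775242927 -0.2505116955045329 z 0.15538367828067226 0.3440682328073909 lens along -0.3732027405573806
wrist 7251
c [ 0.4581 -0.3317  0.2807] n [-0.965  -0.2429  0.0986] -165.8726756185936 [ 0.4343 -0.3925  0.2784] [ 0.4762 -0.2452  0.2822]
along -0.49871996803222135 -0.34075335002332374 z 0.27626732697982254 0.3342231895727448 lens along -0.3732027405573806
```

View pics/f_side.png

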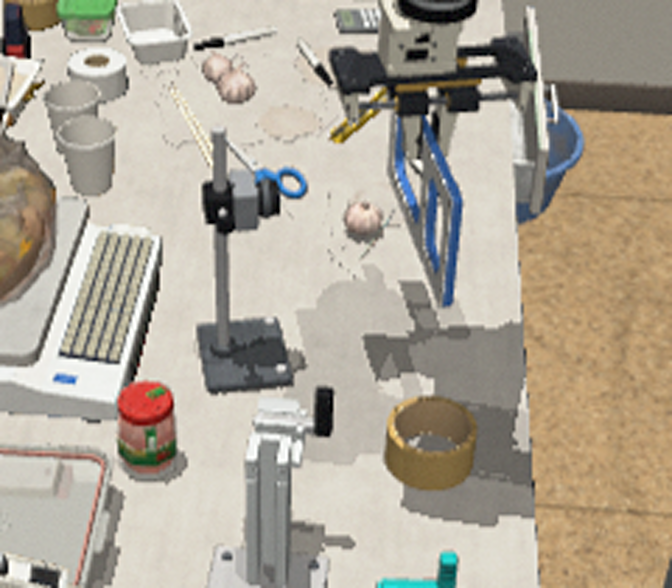

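The side view shows the frame upright in front of the lens, crop (430,210). The bolt handle is upright in the notch at (323,410), and the jar, tape and garlic haven't moved. I'll make one last check of the lens front from the earlier wrist cloud.

```bash
python3 - <<'E'
from h import *
f=np.load('pics/w4.npz');W=wcloud(f['d'],f['pos'],f['rot']);q=W[(abs(W[...,0]-.62)<.08)&(abs(W[...,1]+.23)<.06)&(W[...,2]>.19)&(W[...,2]<.245)]
a=np.radians(14.1);A=q[:,0]*np.cos(a)+q[:,1]*np.sin(a);B=-q[:,0]*np.sin(a)+q[:,1]*np.cos(a)
for lo in np.arange(.505,.56,.005):
    k=(A>=lo)&(A<lo+.005)
    if k.sum()>3:print(round(lo,3),k.sum(),B[k].min().round(4),B[k].max().round(4),np.percentile(q[k,2],[10,90]).round(4))
E
python3 -m crank '[[[0,0,0.06,0],[0,0,0.06,0],[0,0,0.06,0],[0,0,0.06,0]]]'
```

```text
0.51 68 -0.3903 -0.3584 [0.2053 0.2249]
0.515 161 -0.3908 -0.3553 [0.2204 0.2305]
0.52 147 -0.3901 -0.3543 [0.2208 0.2307]
0.525 181 -0.3942 -0.3533 [0.2213 0.2334]
0.53 138 -0.3944 -0.3522 [0.2223 0.233 ]
0.535 260 -0.3968 -0.3496 [0.2148 0.2346]
0.54 226 -0.398 -0.348 [0.2343 0.2366]
0.545 207 -0.3985 -0.3482 [0.2345 0.2368]
0.55 211 -0.399 -0.3489 [0.2346 0.2369]
0.555 205 -0.398 -0.3477 [0.2343 0.2368]
0.56 137 -0.3978 -0.3298 [0.2317 0.2359]
t: 21.22
eef_pos: [0.4436, -0.2724, 0.2493]
ee_rot: [3.142, 0.0, -1.325]
force: [-0.1, -0.3, -2.0]
width: 0.0126
gripper_force: 50.0
```

```bash
python3 -c "
from station import arm
print(arm.job_done())"
```

```text
the job is handed in; nothing more can be done
None
```

The bolt is parked in the notch and released, and the frame is held upright about 149 mm in front of the lens, its middle within about 1 mm of the lens axis by my measurements. The job was handed in at 21.2 s, but no verdict came back.

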